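# Clamp a mended vase and hold the pressure

## Robot

A 7-joint arm with a two-finger parallel gripper is mounted at the origin on the work surface. World frame = base frame: x ahead of the robot, y to its left, z up, the work surface at z = 0. Lengths are in m, angles in rad, forces in N, time in s.
With the tool pointing down it reaches from about 0.4 to 0.9 m from the base axis. Payload 5.5 kg.
Tool frame: the origin (TCP) lies at the very end of the fingers, on their centre line; the grasp point (between the pads) lies 19 mm behind it; z points along the fingers, y is the line along which they close (so a half turn about z gives the same grasp; the last joint's range is limited). The gripper opens to 85 mm and grips with 20 to 120 N. Pads are 22 mm wide; open, the fingers measure 114 mm over their backs; the gripper's body (76 mm by 85 mm) begins 54 mm behind the grasp point. The pads swing forward as they close: fully open they stand 13 mm farther back than shut.
Start: joints at [1.416, 0.501, -0.427, 1.55, 0.221, 1.138, -0.21], TCP at [0.264, -0.594, 0.231] pointing down, gripper open.
Joint ranges: [-2.88, 2.88], [-0.31, 2.03], [-1.54, 1.56], [0.2, 2.42], [-1.41, 4.55], [0.19, 2.02], [-2.57, 2.57]. Speed limits (rad/s): [2.57, 2.57, 3.14, 3.14, 3.14, 3.14, 3.14].

## Interface

Orientations are given as a rotation vector (axis times angle).
In Python, from workcell import robot, imaging, finish_job gives the robot as it stands.
- The arm moves only by the tool drive_tool, never from a script. Its argument "deltas" is a list of rows, each a list of 7 numbers: the turn, a rotation vector about the tool's x, y, z in a scale on which 1.0 is 120 degrees, then the shift along the tool's x, y, z in parts of the range, where 1.0 means 0.6 m, then the finger opening in m, from 0 to 0.0854. In form: [[wx, wy, wz, x, y, z, gripper], ...]. A call has exactly 10 rows; each row is the pose to reach, as a shift and turn from the pose commanded when the call began, along the tool's axes at that moment; what a row does not reach only later rows make up. A row lasts 1/10 s, in which the tool goes at most 50 mm and 8.59 degrees, less where a joint would pass 70% of its speed; a pose out of reach is approached as far as the arm can. A shift or turn number past 1, either way, is cut back to 1. A call with a gripper value outside its range is refused whole. The fingers move at their own pace and stop on an object; the grip force is fixed at half the most. Time passes only in rows, so rows that repeat a pose let the fingers close, or fill a call up. It gives the time, the measured TCP pose, the force, the opening and the grip force at its end, in the units of the state.
- robot.observe(): the state, without advancing time (a new reading comes with each control period).
- imaging.snapshot(name): name is "scene" or "side" or "wrist"; returns a dict with "frame" (400x640x3 uint8, red, green, blue), "fx", "fy", "cx", "cy" (pixels), "D" ([k1, k2, p1, p2, k3] as OpenCV has them; the pictures are not rectified), "view" (4x4, takes a point from world to camera coordinates). Camera axes: x right, y up, looking along -z (the intrinsics and any distortion apply to the point x, -y, -z); pixel columns grow to the right and rows downward; lengths in m; the calibration is good to about 2 mm. A picture is of the moment at which its call begins. There is no depth.
- finish_job(): hands the job in; it is judged then, once.
The state is a dict: "time": time; "joint_pos": joint angles; "joint_velocities": joint speeds; "joint_torque": joint torques, N m; "ee_pos": TCP position; "ee_rot": TCP orientation; "contact_force": force on the tool from outside, world axes, zero at the start; "ft_torque": the same for the moment, N m; "finger_gap": finger opening in m; "gripper_force": force on a finger pad.
Only numpy, scipy, OpenCV 4.12 (cv2) and the standard library are available. Lean on these libraries where they do the work, as an engineer would, in place of code of your own. Each camera call takes 0.05 s, during which the arm holds its last target. There are 200 camera calls.

## Task

Set the mended square vase down carefully, without dropping it, upright on the clamp's board between the two jaws and in line with the bar, so that one glazed half faces each jaw, and let go of it. Then work the clamp's orange-tipped trigger back and forth, moving the jaw with the trigger only, until the red spring pad presses on the vase and is pushed about half way back into its jaw, never all the way. Finish with the gripper still on the trigger, holding that pressure, and leave the three round vases alone.

Things in the scene. Friction and masses are not known exactly. Their poses are not given: they have to be found in the camera images.
- clamp: Bench bar clamp, fixed. Plywood board 90 (x) by 350 (y) by 20 mm; origin at table level; y = bar direction, from fixed jaw to trigger. Blue fixed jaw 44 wide, top 90 mm above table, rubber face at y = -140 mm. Toothed bar's top is 64 mm above table. Blue cheeks (y 25 to 75, top 112 mm) carry the trigger; fixed black hand grip at y 126 to 152 mm, top 166 mm.
- seat (a point): Point on the clamp's board (20 mm above the table) for the centre of the vase's underside: on the bar's centre line, 28 mm from the fixed jaw's rubber face (1 mm clear). Axes as the clamp's. The vase may stand up to 20 mm farther towards the trigger (+y), or lightly touch the jaw: the sliding jaw pushes it up against the fixed one.
- vase: Mended square vase, loose, open top, 54 (x) by 48 (y) by 110 mm high, walls 6 mm, 0.3 to 0.5 kg. Origin at the centre of its underside, z up. Half x < 0 is dark brown, the other cream; the seam is the plane x = 0. To be clamped its x axis must lie along the clamp's y, either way round. The fingers take its y faces (48 mm) from above.
- jaw (a joint): Travel of the sliding jaw towards the fixed jaw, m (0 to 0.075; starts at 0 to 0.018). With the pad free the space from pad to fixed jaw is 100 mm minus this. Pumping moves it forward; 6 N of friction keeps it there when the trigger goes back, so a pressure above that lasts only while the trigger is held.
- pad (a joint): How far the red pad is pushed back into the sliding jaw, in m: 0 free, 0.024 fully in (crushing). Spring: 3 N at first, plus 1.5 N per mm.
- pad_front (a point): Centre of the front face of the red pad (44 mm wide, 46 mm high, 8 mm thick), 48 mm above the table; the pad stands on a steel plunger, its front 28 mm ahead of the blue sliding jaw (44 mm wide, 20 mm thick, top 88 mm above the table) when free.
- trigger (a joint): Trigger angle, rad: 0 at rest (leaning 0.2 towards the jaws), 0.45 fully back (leaning 0.25 towards the hand grip); a spring (3 to 5 N at the bar) returns it. Pivot 100 mm above table at clamp y = +50 mm. Pulling moves the jaw 40 mm per rad by a pawl on 7 mm teeth: up to 0.2 rad of a stroke is idle; a full stroke gives about 14 mm, a shorter one 7. Going back the pawl clicks and the jaw stays.
- trigger_bar (a point): Orange round cross bar on the trigger's upper end, 14 mm thick, 46 mm long along clamp x; origin at its centre, 100 mm from the pivot: clamp y = +30 mm at rest, +75 mm fully back; 197 to 200 mm above table. Push it, or pinch it from above with the fingers before and behind it. Jaw force is about 2.5 times the push on it beyond spring and friction.
- brown_vase: Round brown vase with ochre rings, 68 mm across, 120 mm high; bystander. Origin at the centre of its underside.
- white_vase: Round white vase, 60 mm across, 100 mm high; bystander. Origin at the centre of its underside.
- green_vase: Round grey-green vase, 60 mm across, 90 mm high; bystander. Origin at the centre of its underside.
Mind the look-alikes: they are no part of the job. What is shaped like the vase but blue or pink is not meant.

How it is judged:
By the outcome, as a careful person would: the job done as asked, in the order asked, and still so for the second after the job is handed in, while the arm keeps its last pose, push and grip.
It also fails if it takes over 64 s, if anything falls off the work surface, if the arm or the gripper's body presses on something with over 40 N, if the wrist force passes 120 N, or if a joint passes its speed limit or range.

## Working session

There is one attempt and no reset: what is moved stays moved. The work goes in short steps, Python scripts to look and compute and a tool call to move; the robot and the scene stay as the last step left them, time stands still between calls to the robot, and variables do not carry over. Pictures are saved under pics/ and viewed, at most 10 in all, crops included, and the job is handed in when it is done.

Besides the shell and the picture viewer there is one more tool, called after "Emit:" as a command line: name --pt "numbers of a row" for each row, then --argument value for the rest. drive_tool: Moves the arm, as the interface text tells. Its arguments: {"type":"object","properties":{"deltas":{"type":"array","items":{"type":"array","items":{"type":"number"}}}},"required":["deltas"]}

```bash
mkdir -p pics; ls; cat > h.py <<'E'
import numpy as np, cv2
from scipy.spatial.transform import Rotation as R
from workcell import robot, imaging, finish_job
def snap(n):
    s=imaging.snapshot(n); s['K']=np.array([[s['fx'],0,s['cx']],[0,s['fy'],s['cy']],[0,0,1.]]); s['D']=np.array(s['D'],float); s['view']=np.array(s['view']); return s
def ray(s,px):
    u=cv2.undistortPoints(np.array([[px]],float),s['K'],s['D'])[0,0]
    V=s['view']; d=V[:3,:3].T@np.array([u[0],-u[1],-1]); o=-V[:3,:3].T@V[:3,3]; return o,d
def atz(s,px,z):
    o,d=ray(s,px); return o+d*(z-o[2])/d[2]
def proj(s,P):
    P=np.atleast_2d(P)@s['view'][:3,:3].T+s['view'][:3,3]; P=P*[1,-1,-1]
    return cv2.projectPoints(P,np.zeros(3),np.zeros(3),s['K'],s['D'])[0][:,0]
def delta(p,rv):  # target pose -> delta in current tool axes
    o=robot.observe(); T=R.from_rotvec(o['ee_rot']); 
    return np.round((T.inv()*R.from_rotvec(rv)).as_rotvec(degrees=True),2), np.round(T.inv().apply(np.array(p)-o['ee_pos']),4)
E
python3 - <<'E'
from h import *
ims=[]
for n in ("scene","side","wrist"):
    s=snap(n); np.save(n,s,allow_pickle=True)
    cv2.imwrite(f"pics/{n}0.png",s['frame'][:,:,::-1])
    V=s['view'];print(n,-V[:3,:3].T@V[:3,3],-V[2,:3],s['fx'])
o=robot.observe();print(o['ee_pos'],R.from_rotvec(o['ee_rot']).as_matrix().round(3),o['time'])
E
```

```text
pics
scene [0.93562996 0.50020434 0.82347185] [-0.41600479 -0.54630738 -0.72697198] 375.2796360829055
side [-0.01373587  0.61259163  0.71144573] [ 0.56346488 -0.61928949 -0.54679782] 361.2706206142937
wrist [ 0.34104903 -0.56015749  0.37265723] [-0.29634426 -0.13087198 -0.9460722 ] 312.5506189932474
[ 0.26346624 -0.59362016  0.23048225] [[ 0.914  0.406 -0.001]
 [ 0.406 -0.914  0.001]
 [ 0.    -0.002 -1.   ]] 0.15
```

View pics/scene0.png

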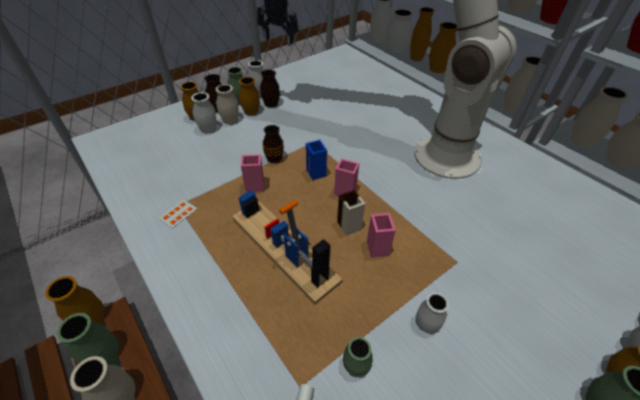

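View pics/side0.png

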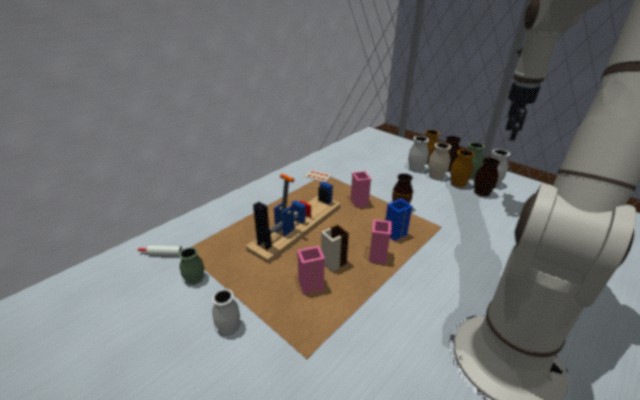

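Scene view: the mended vase (black/cream) is at (350,212). Look-alikes are pink at (252,173), (346,178) and (381,235), and blue at (317,160). In the side view the vase is at (335,248). The clamp is at (287,245) in scene, with its trigger bar at (290,208). I choose the two-tone one and check it in a close crop.

```bash
python3 - <<'E'
from h import *
a=np.load('scene.npy',allow_pickle=True).item()['frame'][180:305,225:375]
b=np.load('side.npy',allow_pickle=True).item()['frame'][165:275,240:360]
A=cv2.resize(a,None,fx=5,fy=4.8,interpolation=cv2.INTER_CUBIC)
cv2.imwrite('pics/c1.png',A[:,:,::-1])
B=cv2.resize(b,None,fx=5,fy=5,interpolation=cv2.INTER_CUBIC)
cv2.imwrite('pics/c2.png',B[:,:,::-1])
E
```

```text
(no output)
```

View pics/c1.png

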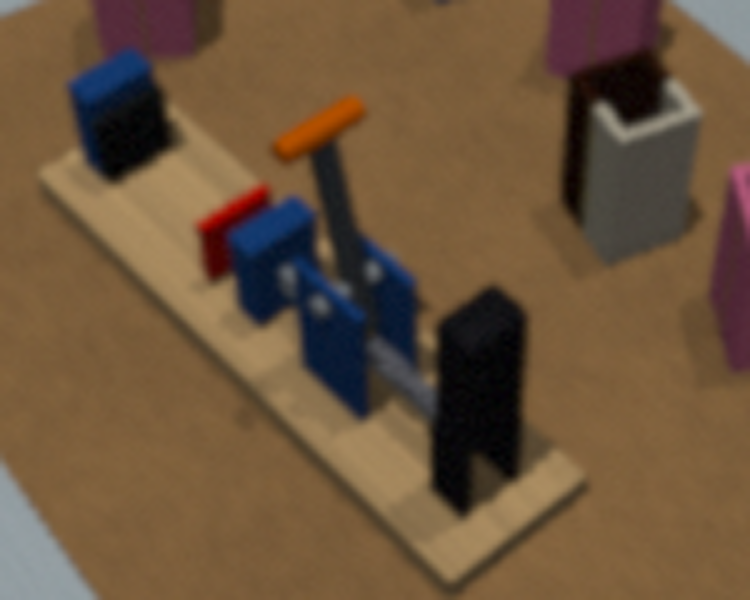

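View pics/c2.png

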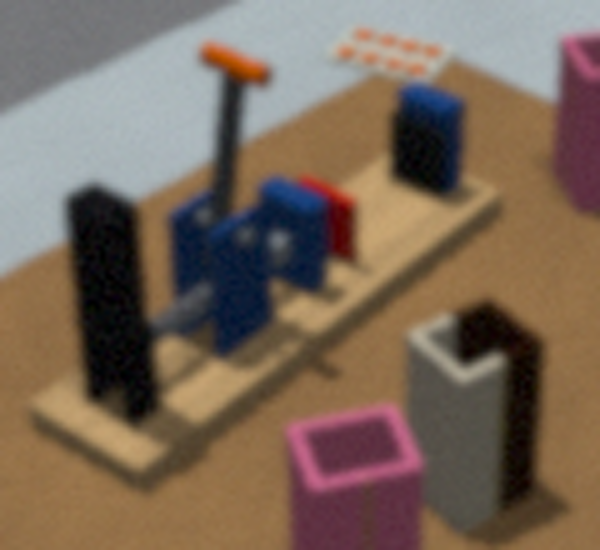

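The crops confirm the two-tone vase: brown half and cream half, cream towards the lower right in scene. Next I fit the poses of the vase and clamp from corner picks.

```bash
cat > fit.py <<'E'
from h import *
from scipy.optimize import least_squares
sc=np.load('scene.npy',allow_pickle=True).item(); sd=np.load('side.npy',allow_pickle=True).item()
f1=lambda p:((p[0]+.5)/5-.5+225,(p[1]+.5)/4.8-.5+180)
f2=lambda p:((p[0]+.5)/5-.5+240,(p[1]+.5)/5-.5+165)
def fit(o1,o2,x0):
    def W(x,k): k=np.array(k); return np.c_[R.from_rotvec([0,0,x[2]]).apply(k)+[x[0],x[1],0]]
    def res(x): return np.r_[(proj(sc,W(x,[k for k,_ in o1]))-[f1(p) for _,p in o1]).ravel(),(proj(sd,W(x,[k for k,_ in o2]))-[f2(p) for _,p in o2]).ravel()]
    best=min((least_squares(res,[*x0,a],loss='soft_l1') for a in np.arange(-3,3.2,.8)),key=lambda r:r.cost)
    return best.x, res(best.x).reshape(-1,2).round(1).tolist()
b=[(.045,-.175,.02),(.045,.175,.02),(-.045,.175,.02),(-.045,-.175,.02)]; t=(0,.03,.198)
c=fit([(b[0],(42,172)),(b[1],(450,577)),(b[2],(585,475)),(t,(320,128))],[(b[1],(35,408)),(b[2],(145,468)),(b[3],(498,190)),(t,(237,63))],atz(sc,(285,250),0)[:2])
def k(i,j,h): return (i*.027,j*.024,h)
v=fit([(k(1,-1,.11),(605,135)),(k(1,-1,0),(612,260)),(k(1,1,.11),(698,108)),(k(1,1,0),(688,213)),(k(-1,-1,.11),(570,75)),(k(-1,-1,0),(565,205)),(k(-1,1,.11),(648,52))],
 [(k(1,-1,.11),(410,330)),(k(1,1,.11),(462,382)),(k(-1,1,.11),(540,348)),(k(-1,-1,.11),(487,303)),(k(1,1,0),(470,532)),(k(-1,1,0),(535,490))],atz(sc,(350,230),0)[:2])
print('clamp',c);print('vase',v)
C=R.from_rotvec([0,0,c[0][2]])
for n,p in dict(seat=(0,-.112,.02),bar=(0,.03,.198)).items(): print(n,C.apply(p)+[c[0][0],c[0][1],0])
for n,q in dict(pink1=(252,188),pink2=(345,195),pink3=(380,253),blue=(317,177)).items(): print(n,atz(sc,q,0))
for q in [(233,199),(259,193),(267,189),(230,238),(310,205)]: pass
E
python3 fit.py
```

```text
clamp (array([ 0.64511232, -0.01242164,  0.08458722]), [[-1.0, -0.2], [1.0, 1.1], [1.4, -0.3], [-0.9, -0.8], [-1.3, -1.0], [-0.8, 0.3], [1.1, -0.1], [1.2, -0.4]])
vase (array([0.45478611, 0.02959658, 1.3975463 ]), [[3.5, 1.1], [-0.7, 1.5], [1.0, 0.4], [-1.1, 5.1], [-0.0, -0.2], [-1.0, -0.6], [0.1, -1.3], [-0.0, 0.6], [1.1, -0.4], [1.3, -1.6], [0.2, -1.5], [-1.7, 0.8], [0.3, 0.7]])
seat [ 0.65457479 -0.1240212   0.02      ]
bar [0.64257772 0.0174711  0.198     ]
pink1 [ 5.96949194e-01 -2.61061456e-01 -1.11022302e-16]
pink2 [ 3.86972305e-01 -6.68196392e-02 -1.11022302e-16]
pink3 [0.44978944 0.14995888 0.        ]
blue [ 0.40710888 -0.18025907  0.        ]
```

```bash
cat >> h.py <<'E'
def tool(yaw): return R.from_matrix(np.array([[np.cos(yaw),np.sin(yaw),0],[np.sin(yaw),-np.cos(yaw),0],[0,0,-1.]])).as_rotvec()
VY=1.3975; CY=.0846+np.pi/2; CX=np.array([.6451,-.0124,0])
def clamp(p): return R.from_rotvec([0,0,CY-np.pi/2]).apply(p)+CX
E
python3 -c "
from h import *
print(delta([.4548,.0296,.27],tool(VY)))"
```

```text
(array([-8.000e-02, -5.000e-02, -5.613e+01]), array([ 0.4278, -0.492 , -0.0387]))
```

The manual's scale: shifts go in shares of 0.6 m and turns go in shares of 120 degrees. Converting my numbers, -0.345 m / 0.6 = -0.575, 0.27 m / 0.6 = 0.45, -5.6 degrees / 120 = -0.0467.

Emit:
drive_tool --pt "0 0 -0.0467 0.05 -0.0575 -0.0167 0.0854" --pt "0 0 -0.0933 0.1 -0.115 -0.0333 0.0854" --pt "0 0 -0.14 0.15 -0.1725 -0.05 0.0854" --pt "0 0 -0.1867 0.2 -0.23 -0.065 0.0854" --pt "0 0 -0.2333 0.25 -0.2875 -0.065 0.0854" --pt "0 0 -0.28 0.3 -0.345 -0.065 0.0854" --pt "0 0 -0.3267 0.35 -0.4025 -0.065 0.0854" --pt "0 0 -0.3733 0.4 -0.46 -0.065 0.0854" --pt "0 0 -0.42 0.45 -0.5175 -0.065 0.0854" --pt "0 0 -0.4675 0.5 -0.575 -0.065 0.0854"

```text
time: 1.15
ee_pos: [0.398, -0.1553, 0.2703]
ee_rot: [2.402, 2.024, -0.001]
contact_force: [1.5, -0.5, 0.0]
finger_gap: 0.0858
gripper_force: 0.0
```

```bash
python3 -c "
from h import *
print(delta([.4548,.0296,.27],tool(VY)),robot.observe()['time'])"
```

```text
(array([0.  , 0.05, 0.18]), array([0.1918, 0.0247, 0.0002])) 1.15
```

In the tool's units: 0.192 m / 0.6 = 0.32, 0.18 m / 0.6 = 0.3.

Emit:
drive_tool --pt "0 0 0 0.05 0.0067 0 0.0854" --pt "0 0 0 0.1167 0.015 0 0.0854" --pt "0 0 0 0.1833 0.0233 0 0.0854" --pt "0 0 0 0.25 0.0317 0 0.0854" --pt "0 0 0 0.3 0.0383 0 0.0854" --pt "0 0 0 0.32 0.0412 0 0.0854" --pt "0 0 0 0.32 0.0412 0 0.0854" --pt "0 0 0 0.32 0.0412 0 0.0854" --pt "0 0 0 0.32 0.0412 0 0.0854" --pt "0 0 0 0.32 0.0412 0 0.0854"

```text
time: 2.15
ee_pos: [0.4553, 0.0265, 0.2702]
ee_rot: [2.408, 2.017, -0.001]
contact_force: [0.2, -0.5, 0.0]
finger_gap: 0.0854
gripper_force: 0.0
```

```bash
python3 - <<'E'
from h import *
s=snap('wrist');np.save('w1',s,allow_pickle=True)
f=s['frame'].copy()
c,sn=np.cos(VY),np.sin(VY)
for h in(.11,0):
  P=[[.4548+c*i*.027-sn*j*.024,.0296+sn*i*.027+c*j*.024,h] for i,j in((1,1),(1,-1),(-1,-1),(-1,1))]
  q=proj(s,P);print(q.round(1).tolist())
  cv2.polylines(f,[q.round().astype(int)],True,(0,255,0) if h else (255,255,0),1)
cv2.imwrite('pics/w1.png',cv2.resize(f,None,fx=1.25,fy=1.25)[:,:,::-1])
E
```

```text
[[296.6, 150.0], [346.0, 149.8], [344.9, 202.2], [298.2, 202.3]]
[[303.5, 135.1], [340.3, 135.0], [339.7, 175.1], [304.4, 175.2]]
```

View pics/w1.png

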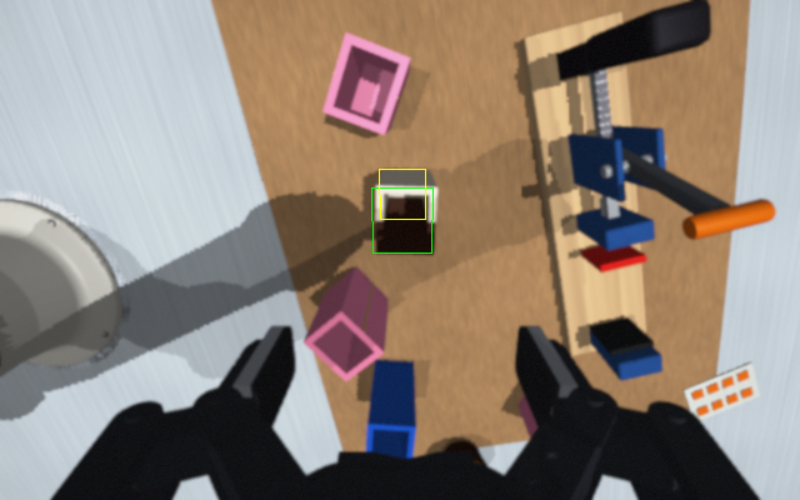

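```bash
python3 - <<'E'
from h import *
s=np.load('w1.npy',allow_pickle=True).item()
for n,p in dict(TL=(-.045,.175,.02),TR=(.045,.175,.02),BL=(-.045,-.175,.02),BR=(.045,-.175,.02),bar0=(-.023,.03,.198),bar1=(.023,.03,.198),j0=(-.022,-.14,.09),j1=(.022,-.14,.09)).items(): print(n,(proj(s,clamp(p))*1.25).round())
q=[(376,186),(437,188),(434,252),(375,251)]
w=np.array([atz(s,(a/1.25,b/1.25),.11) for a,b in q]);print(w,w.mean(0))
b=[atz(s,(a/1.25,b/1.25),.198) for a,b in((688,228),(772,210))];print(b)
b=[atz(s,(a/1.25,b/1.25),.02) for a,b in((526,38),(622,13),(573,355))];print(b)
f=s['frame'][0:320,400:640]; cv2.imwrite('pics/w1c.png',cv2.resize(f,None,fx=2.5,fy=1.875,interpolation=2)[:,:,::-1])
E
```

```text
TL [[520.  36.]]
TR [[618.   9.]]
BL [[568. 356.]]
BR [[644. 338.]]
bar0 [[683. 236.]]
bar1 [[761. 216.]]
j0 [[615. 363.]]
j1 [[660. 352.]]
[[ 0.44005993  0.06072289  0.11      ]
 [ 0.48646853  0.05091121  0.11      ]
 [ 0.47620906 -0.00089025  0.11      ]
 [ 0.42867816  0.00842789  0.11      ]] [0.45785392 0.02979294 0.11      ]
[array([0.62233529, 0.01974029, 0.198     ]), array([0.67164283, 0.02214145, 0.198     ])]
[array([0.59106328, 0.155166  , 0.02      ]), array([0.67848238, 0.16164205, 0.02      ]), array([ 0.62057036, -0.19015784,  0.02      ])]
```

The wrist view shows the vase top centred at about (405,219), roughly 3 mm farther in +x than fitted. The clamp is shifted the same way (bar centre at (730,219)). I descend on a compromise.

```bash
python3 -c "
from h import *
print(delta([.4565,.0297,.063],tool(1.375)))"
```

```text
(array([-0.  ,  0.04,  1.14]), array([0.0034, 0.0006, 0.2073]))
```

In the tool's units: 0.207 m / 0.6 = 0.345, 0.0006 m / 0.6 = 0.001, 1.1 degrees / 120 = 0.0092.

Emit:
drive_tool --pt "0 0 0.0092 0.005 0.001 0.0333 0.0854" --pt "0 0 0.0092 0.005 0.001 0.0833 0.0854" --pt "0 0 0.0092 0.005 0.001 0.1333 0.0854" --pt "0 0 0.0092 0.005 0.001 0.1833 0.0854" --pt "0 0 0.0092 0.005 0.001 0.2333 0.0854" --pt "0 0 0.0092 0.005 0.001 0.2833 0.0854" --pt "0 0 0.0092 0.005 0.001 0.325 0.0854" --pt "0 0 0.0092 0.005 0.001 0.345 0.0854" --pt "0 0 0.0092 0.005 0.001 0.345 0.0854" --pt "0 0 0.0092 0.005 0.001 0.345 0.0854"

```text
time: 3.2
ee_pos: [0.4572, 0.0307, 0.064]
ee_rot: [2.425, 1.996, 0.001]
contact_force: [-0.1, -0.0, -0.0]
finger_gap: 0.0857
gripper_force: 0.0
```

Emit:
drive_tool --pt "0 0 0 0 0 0 0.07" --pt "0 0 0 0 0 0 0.06" --pt "0 0 0 0 0 0 0.055" --pt "0 0 0 0 0 0 0.05" --pt "0 0 0 0 0 0 0.045" --pt "0 0 0 0 0 0 0.03" --pt "0 0 0 0 0 0 0.03" --pt "0 0 0 0 0 0 0.03" --pt "0 0 0 0 0 0 0.03" --pt "0 0 0 0 0 0 0.03"

```text
time: 4.2
ee_pos: [0.4568, 0.0305, 0.0639]
ee_rot: [2.425, 1.996, -0.0]
contact_force: [-2.0, -0.0, 7.3]
finger_gap: 0.0474
gripper_force: 61.1
```

```bash
python3 - <<'E'
from h import *
CX[0]+=.002
p=clamp([0,-.106,0]);print(p,delta([p[0],p[1],.19],tool(CY)))
E
```

```text
[ 0.65605691 -0.1180209   0.        ] (array([  0.03,   0.04, -15.92]), array([-0.1076,  0.2241, -0.1259]))
```

In the tool's units: 0.156 m / 0.6 = 0.26, -0.03 m / 0.6 = -0.05, -15.9 degrees / 120 = -0.1325.

Emit:
drive_tool --pt "0 0 0 0 0 -0.025 0.03" --pt "0 0 0 0 0 -0.075 0.03" --pt "0 0 0 0 0 -0.1333 0.03" --pt "0 0 0 0 0 -0.1833 0.03" --pt "0 0 0 -0.0083 0.0167 -0.21 0.03" --pt "0 0 -0.025 -0.025 0.0517 -0.21 0.03" --pt "0 0 -0.05 -0.05 0.1033 -0.21 0.03" --pt "0 0 -0.075 -0.075 0.1567 -0.21 0.03" --pt "0 0 -0.1 -0.1 0.2083 -0.21 0.03" --pt "0 0 -0.1325 -0.125 0.26 -0.21 0.03"

```text
time: 5.2
ee_pos: [0.5954, -0.0741, 0.1883]
ee_rot: [-2.122, -2.315, 0.002]
contact_force: [-0.1, 0.2, -3.4]
finger_gap: 0.0474
gripper_force: 63.7
```

```bash
python3 - <<'E'
from h import *
CX[0]+=.002
p=clamp([0,-.106,0]);print(p,delta([p[0],p[1],.19],tool(CY)))
E
```

```text
[ 0.65605691 -0.1180209   0.        ] (array([-0.11, -0.  ,  0.11]), array([-0.049 ,  0.0566, -0.0018]))
```

Emit:
drive_tool --pt "0 0 0 -0.0167 0.02 0 0.03" --pt "0 0 0 -0.0367 0.0433 0 0.03" --pt "0 0 0 -0.0567 0.0667 0 0.03" --pt "0 0 0 -0.0733 0.085 0 0.03" --pt "0 0 0 -0.0817 0.0943 0 0.03" --pt "0 0 0 -0.0817 0.0943 0 0.03" --pt "0 0 0 -0.0817 0.0943 0.0333 0.03" --pt "0 0 0 -0.0817 0.0943 0.0667 0.03" --pt "0 0 0 -0.0817 0.0943 0.0917 0.03" --pt "0 0 0 -0.0817 0.0943 0.0917 0.03"

```text
time: 6.2
ee_pos: [0.6533, -0.1165, 0.1315]
ee_rot: [-2.122, -2.311, 0.005]
contact_force: [-0.4, 0.0, -4.1]
finger_gap: 0.0475
gripper_force: 63.4
```

```bash
python3 - <<'E'
from h import *
print(robot.observe()['time'])
out=[]
for n,(x,y) in dict(scene=(215,165),side=(255,155)).items():
    s=snap(n);np.save(n+'2',s,allow_pickle=True)
    out.append(cv2.resize(s['frame'][y:y+140,x:x+100],None,fx=4,fy=4,interpolation=2))
cv2.imwrite('pics/p2.png',np.hstack(out)[:,:,::-1])
CX[0]+=.002
p=clamp([0,-.106,0]);print(p,delta([p[0],p[1],.135],tool(CY)))
E
```

```text
6.2
[ 0.65605691 -0.1180209   0.        ] (array([-0.02, -0.03,  0.02]), array([-0.0016,  0.0003, -0.0006]))
```

View pics/p2.png

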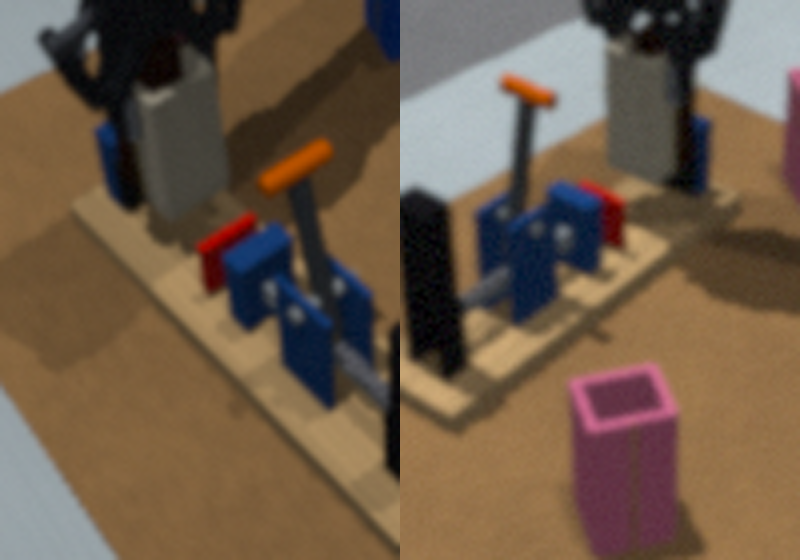

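Both views show the vase, held upright, between the fixed jaw and the red pad. The scene crop has the vase's bottom front corner at (172,220) and the right one at (225,180). The side crop has the bottom left at (208,165) and the front at (278,187). I compare these with the prediction.

```bash
python3 - <<'E'
from h import *
zb=robot.observe()['ee_pos'][2]-.064; Rc=R.from_rotvec([0,0,CY-np.pi/2])
f=lambda p,o:((p[0]+.5)/4-.5+o[0],(p[1]+.5)/4-.5+o[1])
sc=np.load('scene2.npy',allow_pickle=True).item();sd=np.load('side2.npy',allow_pickle=True).item()
for s,o,L in((sc,(215,165),[((172,220),.024),((225,180),-.024)]),(sd,(255,155),[((208,165),.024),((278,187),-.024)])):
  for p,x in L: print(x,Rc.inv().apply(atz(s,f(p,o),zb)-CX).round(4))
# triangulate
for a,b in(((172,220),(208,165)),((225,180),(278,187))):
  o1,d1=ray(sc,f(a,(215,165)));o2,d2=ray(sd,f(b,(255,155)))
  t=np.linalg.lstsq(np.c_[d1,-d2],o2-o1,rcond=None)[0];print(Rc.inv().apply((o1+d1*t[0]+o2+d2*t[1])/2-CX).round(4))
print(Rc.inv().apply(robot.observe()['ee_pos']-CX),zb)
E
```

```text
0.024 [ 0.0218 -0.0768  0.0704]
-0.024 [-0.025  -0.0815  0.0704]
0.024 [ 0.0216 -0.0764  0.0704]
-0.024 [-0.0421 -0.0861  0.0704]
[ 0.0218 -0.0768  0.0702]
[-0.0327 -0.095   0.0583]
[ 0.00167874 -0.1045964   0.13440341] 0.0704034123260488
```

In the tool's units: 0.048 m / 0.6 = 0.08, 0.02 m / 0.6 = 0.0333.

Emit:
drive_tool --pt "0 0 0 -0.0017 0.0033 0.0083 0.03" --pt "0 0 0 -0.0017 0.0033 0.02 0.03" --pt "0 0 0 -0.0017 0.0033 0.0333 0.03" --pt "0 0 0 -0.0017 0.0033 0.0467 0.03" --pt "0 0 0 -0.0017 0.0033 0.0583 0.03" --pt "0 0 0 -0.0017 0.0033 0.0667 0.03" --pt "0 0 0 -0.0017 0.0033 0.0733 0.03" --pt "0 0 0 -0.0017 0.0033 0.0783 0.03" --pt "0 0 0 -0.0017 0.0033 0.08 0.03" --pt "0 0 0 -0.0017 0.0033 0.08 0.03"

```text
time: 7.3
ee_pos: [0.658, -0.1177, 0.0863]
ee_rot: [-2.126, -2.313, -0.0]
contact_force: [-0.0, -0.2, -3.7]
finger_gap: 0.0476
gripper_force: 63.5
```

Still hanging (-3.7 N), about 2 mm up. I lower slowly.

In the tool's units: 0.0025 m / 0.6 = 0.0042, 0.0022 m / 0.6 = 0.0037.

Emit:
drive_tool --pt "0 0 0 0 0 0.0008 0.03" --pt "0 0 0 0 0 0.0017 0.03" --pt "0 0 0 0 0 0.002 0.03" --pt "0 0 0 0 0 0.0025 0.03" --pt "0 0 0 0 0 0.003 0.03" --pt "0 0 0 0 0 0.0033 0.03" --pt "0 0 0 0 0 0.0037 0.03" --pt "0 0 0 0 0 0.0042 0.03" --pt "0 0 0 0 0 0.0042 0.03" --pt "0 0 0 0 0 0.0042 0.03"

```text
time: 8.3
ee_pos: [0.6579, -0.1177, 0.0841]
ee_rot: [2.126, 2.313, -0.0]
contact_force: [-1.2, 0.1, -1.2]
finger_gap: 0.0472
gripper_force: 63.8
```

Touching, and the weight is partly carried. One small nudge, then a slow opening.

In the tool's units: 0.0005 m / 0.6 = 0.0008, 0.0003 m / 0.6 = 0.0005.

Emit:
drive_tool --pt "0 0 0 0 0 0.0005 0.03" --pt "0 0 0 0 0 0.0008 0.03" --pt "0 0 0 0 0 0.0008 0.046" --pt "0 0 0 0 0 0.0008 0.05" --pt "0 0 0 0 0 0.0008 0.054" --pt "0 0 0 0 0 0.0008 0.058" --pt "0 0 0 0 0 0.0008 0.064" --pt "0 0 0 0 0 0.0008 0.07" --pt "0 0 0 0 0 0.0008 0.075" --pt "0 0 0 0 0 0.0008 0.075"

```text
time: 9.3
ee_pos: [0.658, -0.1177, 0.0833]
ee_rot: [2.126, 2.313, 0.0]
contact_force: [-0.1, -0.3, -0.3]
finger_gap: 0.0746
gripper_force: 0.0
```

Emit:
drive_tool --pt "0 0 0 0 0 -0.0167 0.075" --pt "0 0 0 0 0 -0.05 0.075" --pt "0 0 0 0 0 -0.1 0.075" --pt "0 0 0 0 0 -0.1667 0.075" --pt "0 0 0 0 0 -0.2333 0.06" --pt "0 0 0 0 0 -0.2833 0.04" --pt "0 0 0 0 0 -0.3083 0.02" --pt "0 0 0 0 0 -0.3083 0" --pt "0 0 0 0 0 -0.3083 0" --pt "0 0 0 0 0 -0.3083 0"

```text
time: 10.3
ee_pos: [0.6568, -0.118, 0.2662]
ee_rot: [-2.124, -2.311, 0.003]
contact_force: [0.4, -0.0, 0.6]
finger_gap: -0.0001
gripper_force: 0.0
```

```bash
cat > look.py <<'E'
import sys
from h import *
out=[]
for n,(x,y) in dict(scene=(225,165),side=(255,155)).items():
    s=snap(n);np.save(n+sys.argv[1],s,allow_pickle=True)
    out.append(cv2.resize(s['frame'][y:y+120,x:x+100],None,fx=4,fy=5,interpolation=2))
cv2.imwrite(f'pics/p{sys.argv[1]}.png',np.hstack(out)[:,:,::-1])
E
python3 look.py 3
python3 - <<'E'
from h import *
CX[0]+=.004
for y in (-.01,.002): print(clamp([0,y,.19]),delta(clamp([0,y,.19]),tool(CY)))
E
```

```text
[ 0.64994499 -0.02236424  0.19      ] (array([-0.17, -0.05, -0.01]), array([0.0957, 0.0013, 0.0764]))
[ 0.648931   -0.01040715  0.19      ] (array([-0.17, -0.05, -0.01]), array([0.1077, 0.0013, 0.0764]))
```

View pics/p3.png

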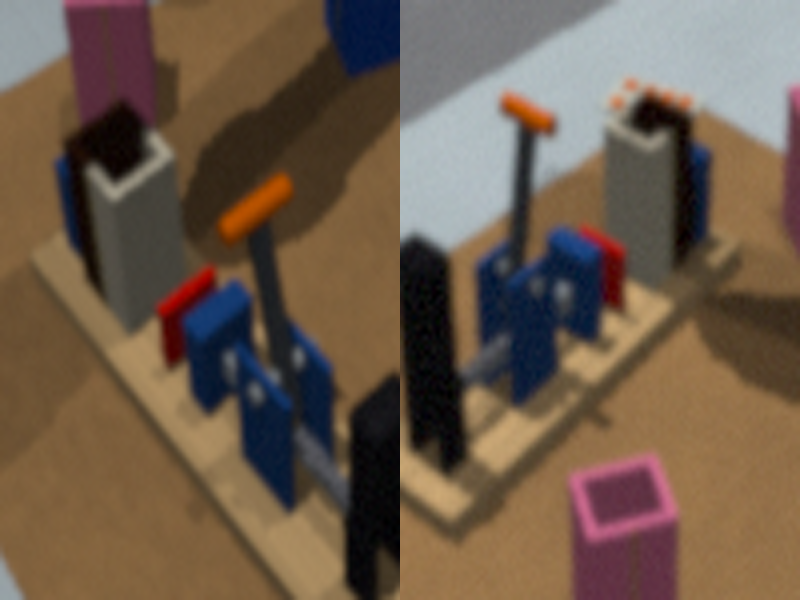

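Scene and side crops: the vase stands upright between the jaws, cream towards the red pad and brown towards the fixed jaw, clear of both. Trigger bar is at (255,208) in the scene crop. Next I bring the closed fingers in front of the bar.

In the tool's units: 0.11 m / 0.6 = 0.1833, 0.077 m / 0.6 = 0.1283.

Emit:
drive_tool --pt "0 0 0 0.0333 0.0017 0 0" --pt "0 0 0 0.0833 0.0017 0 0" --pt "0 0 0 0.1333 0.0017 0.0083 0" --pt "0 0 0 0.1633 0.0017 0.0333 0" --pt "0 0 0 0.1667 0.0017 0.0833 0" --pt "0 0 0 0.1667 0.0017 0.1167 0" --pt "0 0 0 0.1667 0.0017 0.1283 0" --pt "0 0 0 0.1667 0.0017 0.1283 0" --pt "0 0 0 0.175 0.0017 0.1283 0" --pt "0 0 0 0.1833 0.0017 0.1283 0"

```text
time: 11.4
ee_pos: [0.6504, -0.0076, 0.1926]
ee_rot: [2.126, 2.312, 0.003]
contact_force: [-0.1, 0.4, 0.2]
finger_gap: 0.0003
gripper_force: 0.0
```

```bash
cat > st.py <<'E'
from h import *
CX[0]+=.004
o=robot.observe();Rc=R.from_rotvec([0,0,CY-np.pi/2]).inv()
print(o['time'],Rc.apply(o['ee_pos']-CX).round(4),Rc.apply(o['contact_force']).round(1))
E
python3 st.py
```

```text
11.4 [0.0017 0.0046 0.1926] [-0.1  0.4  0.2]
```

In the tool's units: 0.046 m / 0.6 = 0.0767, 0.03 m / 0.6 = 0.05.

Emit:
drive_tool --pt "0 0 0 0.0067 0 0.005 0" --pt "0 0 0 0.0133 0 0.005 0" --pt "0 0 0 0.0217 0 0.005 0" --pt "0 0 0 0.03 0 0.005 0" --pt "0 0 0 0.04 0 0.005 0" --pt "0 0 0 0.05 0 0.005 0" --pt "0 0 0 0.06 0 0.005 0" --pt "0 0 0 0.07 0 0.005 0" --pt "0 0 0 0.0767 0 0.005 0" --pt "0 0 0 0.0767 0 0.005 0"

```text
time: 12.4
ee_pos: [0.6466, 0.0367, 0.1889]
ee_rot: [2.125, 2.31, -0.001]
contact_force: [0.2, -6.3, 3.6]
finger_gap: 0.0004
gripper_force: 2.8
```

```bash
python3 st.py; python3 look.py 4
```

```text
12.4 [0.0017 0.0491 0.1889] [-0.3 -6.3  3.6]
```

View pics/p4.png

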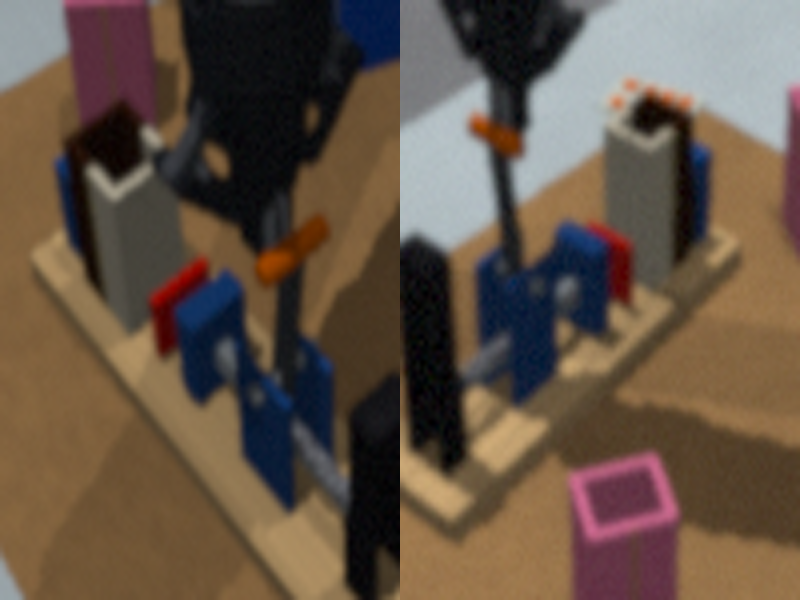

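The scene crop shows the fingers pushing the bar at (292,250). The red pad's top left moved from (160,300) to (152,288), about 7 mm. I finish the stroke gently and set up red-pad tracking.

In the tool's units: 0.008 m / 0.6 = 0.0133, 0.006 m / 0.6 = 0.01.

Emit:
drive_tool --pt "0 0 0 0.0033 0 0 0" --pt "0 0 0 0.0067 0 0 0" --pt "0 0 0 0.01 0 0 0" --pt "0 0 0 0.0133 0 0 0" --pt "0 0 0 0.0133 0 0 0" --pt "0 0 0 0.0133 0 0 0" --pt "0 0 0 0.0133 0 0 0" --pt "0 0 0 0.0133 0 0 0" --pt "0 0 0 0.0133 0 0 0" --pt "0 0 0 0.0133 0 0 0"

```text
time: 13.5
ee_pos: [0.646, 0.0431, 0.1884]
ee_rot: [2.126, 2.308, -0.002]
contact_force: [1.2, -7.8, 0.2]
finger_gap: 0.0002
gripper_force: 3.6
```

```bash
cat >> st.py <<'E'
def track(s,nm,near):
    # red pad centroid, sliding-jaw blue and cream vase -> clamp y (mm, relative), by projected position
    f=s['frame'].astype(int); r,g,b=f[...,0],f[...,1],f[...,2]
    m=(r>120)&(g<50)&(b<60)
    m[:, :near[0]]=0; m[:,near[1]:]=0; m[:near[2]]=0; m[near[3]:]=0
    v,u=np.nonzero(m)
    if len(u)<5: return nm,'none',len(u)
    c=np.array([u.mean(),v.mean()]); ys=np.linspace(-.12,-.03,181)
    q=proj(s,np.array([clamp([0,y,.05]) for y in ys])); d=np.linalg.norm(q-c,axis=1); i=d.argmin()
    return nm,c.round(1).tolist(),len(u),'pad y mm',round(ys[i]*1e3,1),round(d[i],1)
B=dict(scene=(240,300,205,260),side=(290,325,190,225))
if __name__=='__main__':
    import sys
    for n in ('scene','side'):
        for t in sys.argv[1:]: print(t,*track(np.load(n+t+'.npy',allow_pickle=True).item(),n,B[n]))
        s=snap(n);np.save(n+'last',s,allow_pickle=True);print(*track(s,n,B[n]))
E
python3 st.py 3 4
```

```text
13.5 [0.0016 0.0556 0.1884] [ 0.6 -7.9  0.2]
3 scene [271.0, 222.7] 45 pad y mm -57.0 3.8
4 scene [269.4, 220.6] 37 pad y mm -65.0 4.1
scene [268.0, 220.6] 40 pad y mm -68.0 3.2
3 side [306.4, 203.6] 14 pad y mm -59.5 2.1
4 side [308.2, 202.4] 13 pad y mm -68.5 2.0
side [308.2, 201.8] 12 pad y mm -69.5 2.5
```

In the tool's units: -0.05 m / 0.6 = -0.0833, -0.044 m / 0.6 = -0.0733.

Emit:
drive_tool --pt "0 0 0 0.0017 0 0 0" --pt "0 0 0 0.005 0 0 0" --pt "0 0 0 0.005 0 0 0" --pt "0 0 0 -0.0133 0 0 0" --pt "0 0 0 -0.0333 0 0 0" --pt "0 0 0 -0.0533 0 0 0" --pt "0 0 0 -0.0733 0 0 0" --pt "0 0 0 -0.0833 0 0 0" --pt "0 0 0 -0.0833 0 0 0" --pt "0 0 0 -0.0833 0 0 0"

```text
time: 14.6
ee_pos: [0.6491, -0.0029, 0.1884]
ee_rot: [-2.124, -2.313, -0.002]
contact_force: [-0.6, 0.6, 0.8]
finger_gap: -0.0002
gripper_force: 0.0
```

```bash
python3 st.py
```

```text
14.6 [0.0008 0.0095 0.1884] [-0.5  0.6  0.8]
scene [268.4, 219.9] 33 pad y mm -68.5 4.0
side [308.9, 201.8] 13 pad y mm -72.0 2.1
```

Emit:
drive_tool --pt "0 0 0 0.01 0 0 0" --pt "0 0 0 0.02 0 0 0" --pt "0 0 0 0.03 0 0 0" --pt "0 0 0 0.04 0 0 0" --pt "0 0 0 0.05 0 0 0" --pt "0 0 0 0.0583 0 0 0" --pt "0 0 0 0.0667 0 0 0" --pt "0 0 0 0.075 0 0 0" --pt "0 0 0 0.0833 0 0 0" --pt "0 0 0 0.0833 0 0 0"

```text
time: 15.7
ee_pos: [0.646, 0.0437, 0.1885]
ee_rot: [2.124, 2.309, -0.003]
contact_force: [1.3, -7.1, 1.2]
finger_gap: 0.0004
gripper_force: 3.3
```

```bash
python3 st.py
```

```text
15.7 [0.0017 0.0562 0.1885] [ 0.7 -7.2  1.2]
scene [265.3, 217.0] 41 pad y mm -82.0 3.9
side [311.1, 199.9] 14 pad y mm -84.0 2.4
```

In the tool's units: -0.05 m / 0.6 = -0.0833, -0.045 m / 0.6 = -0.075.

Emit:
drive_tool --pt "0 0 0 0.0017 0 0 0" --pt "0 0 0 0.0033 0 0 0" --pt "0 0 0 0.0033 0 0 0" --pt "0 0 0 -0.015 0 0 0" --pt "0 0 0 -0.035 0 0 0" --pt "0 0 0 -0.055 0 0 0" --pt "0 0 0 -0.075 0 0 0" --pt "0 0 0 -0.0833 0 0 0" --pt "0 0 0 -0.0833 0 0 0" --pt "0 0 0 -0.0833 0 0 0"

```text
time: 16.8
ee_pos: [0.6491, -0.0028, 0.1884]
ee_rot: [-2.124, -2.313, -0.001]
contact_force: [0.4, 0.2, 0.5]
finger_gap: -0.0002
gripper_force: 0.0
```

```bash
python3 st.py
```

```text
16.8 [0.0008 0.0095 0.1884] [0.4 0.1 0.5]
scene [265.1, 217.0] 32 pad y mm -83.0 3.8
side [311.2, 199.8] 15 pad y mm -85.0 2.4
```

In the tool's units: 0.036 m / 0.6 = 0.06, 0.032 m / 0.6 = 0.0533.

Emit:
drive_tool --pt "0 0 0 0.0083 0 0 0" --pt "0 0 0 0.0167 0 0 0" --pt "0 0 0 0.025 0 0 0" --pt "0 0 0 0.0333 0 0 0" --pt "0 0 0 0.04 0 0 0" --pt "0 0 0 0.0467 0 0 0" --pt "0 0 0 0.0533 0 0 0" --pt "0 0 0 0.06 0 0 0" --pt "0 0 0 0.06 0 0 0" --pt "0 0 0 0.06 0 0 0"

```text
time: 17.9
ee_pos: [0.6474, 0.0289, 0.1894]
ee_rot: [2.125, 2.307, -0.003]
contact_force: [-0.6, -7.3, 5.1]
finger_gap: 0.0002
gripper_force: 3.8
```

```bash
python3 st.py
```

```text
17.9 [0.0018 0.0413 0.1894] [-1.2 -7.3  5.1]
scene [263.4, 216.2] 40 pad y mm -88.5 3.2
side [314.0, 200.0] 7 pad y mm -94.5 0.6
```

In the tool's units: 0.008 m / 0.6 = 0.0133, 0.003 m / 0.6 = 0.005.

Emit:
drive_tool --pt "0 0 0 0.0017 0 0 0" --pt "0 0 0 0.0033 0 0 0" --pt "0 0 0 0.005 0 0 0" --pt "0 0 0 0.0067 0 0 0" --pt "0 0 0 0.0083 0 0 0" --pt "0 0 0 0.01 0 0 0" --pt "0 0 0 0.0117 0 0 0" --pt "0 0 0 0.0133 0 0 0" --pt "0 0 0 0.0133 0 0 0" --pt "0 0 0 0.0133 0 0 0"

```text
time: 19.0
ee_pos: [0.6469, 0.0353, 0.1893]
ee_rot: [2.126, 2.305, -0.005]
contact_force: [-0.3, -9.3, 5.5]
finger_gap: -0.0002
gripper_force: 5.0
```

```bash
python3 st.py
```

```text
19.0 [0.0018 0.0477 0.1893] [-1.1 -9.2  5.5]
scene [263.6, 216.0] 42 pad y mm -88.5 3.5
side [314.3, 200.0] 7 pad y mm -95.5 0.5
```

Emit:
drive_tool --pt "0 0 0 0.0017 0 0 0" --pt "0 0 0 0.0033 0 0 0" --pt "0 0 0 0.005 0 0 0" --pt "0 0 0 0.0067 0 0 0" --pt "0 0 0 0.0083 0 0 0" --pt "0 0 0 0.01 0 0 0" --pt "0 0 0 0.0117 0 0 0" --pt "0 0 0 0.0133 0 0 0" --pt "0 0 0 0.0133 0 0 0" --pt "0 0 0 0.0133 0 0 0"

```text
time: 20.1
ee_pos: [0.6463, 0.0418, 0.1888]
ee_rot: [2.127, 2.304, -0.007]
contact_force: [1.0, -12.6, 5.5]
finger_gap: -0.0001
gripper_force: 6.1
```

```bash
python3 st.py;python3 look.py 5
```

```text
20.1 [0.0018 0.0542 0.1888] [ -0.1 -12.6   5.5]
scene [263.8, 216.0] 43 pad y mm -88.0 3.6
side [314.5, 200.3] 6 pad y mm -95.0 0.1
```

View pics/p5.png

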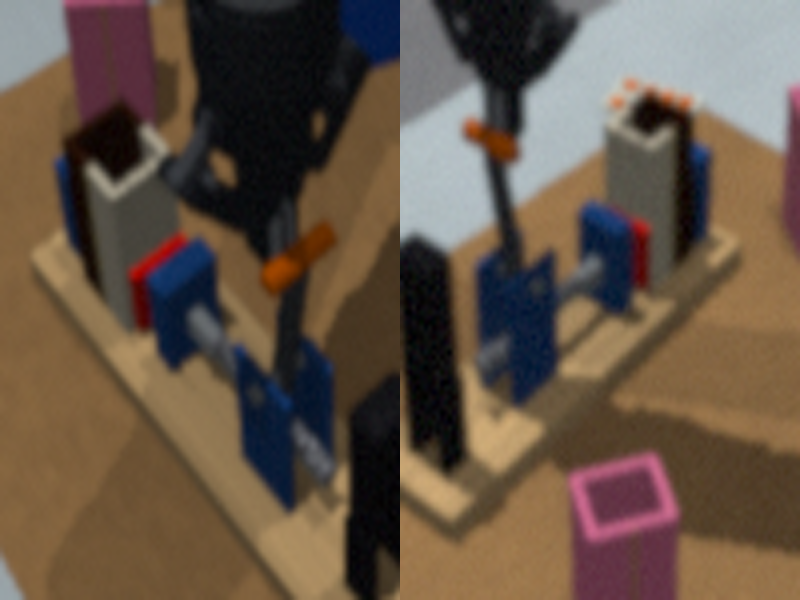

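The scene crop shows the pad pressing the vase, with the red at (155,280) close ahead of the blue jaw. Force is 12.6 N, so I estimate about 7 mm compression with the stroke nearly used up. The jaw will slip back to about 2 mm on return, so another stroke will reach 12 mm.

In the tool's units: -0.048 m / 0.6 = -0.08, -0.044 m / 0.6 = -0.0733.

Emit:
drive_tool --pt "0 0 0 -0.0067 0 0 0" --pt "0 0 0 -0.0133 0 0 0" --pt "0 0 0 -0.0233 0 0 0" --pt "0 0 0 -0.0333 0 0 0" --pt "0 0 0 -0.0467 0 0 0" --pt "0 0 0 -0.06 0 0 0" --pt "0 0 0 -0.0733 0 0 0" --pt "0 0 0 -0.08 0 0 0" --pt "0 0 0 -0.08 0 0 0" --pt "0 0 0 -0.08 0 0 0"

```text
time: 21.3
ee_pos: [0.6487, 0.0011, 0.1883]
ee_rot: [-2.124, -2.313, -0.001]
contact_force: [-0.8, -0.4, 0.6]
finger_gap: -0.0
gripper_force: 0.0
```

```bash
python3 st.py
```

```text
21.3 [0.0008 0.0135 0.1883] [-0.8 -0.4  0.6]
scene [263.9, 215.9] 31 pad y mm -88.0 3.8
side [313.0, 199.4] 11 pad y mm -92.5 1.7
```

In the tool's units: 0.026 m / 0.6 = 0.0433, 0.024 m / 0.6 = 0.04.

Emit:
drive_tool --pt "0 0 0 0.0083 0 0 0" --pt "0 0 0 0.0167 0 0 0" --pt "0 0 0 0.0233 0 0 0" --pt "0 0 0 0.03 0 0 0" --pt "0 0 0 0.0333 0 0 0" --pt "0 0 0 0.0367 0 0 0" --pt "0 0 0 0.04 0 0 0" --pt "0 0 0 0.0433 0 0 0" --pt "0 0 0 0.0433 0 0 0" --pt "0 0 0 0.0433 0 0 0"

```text
time: 22.4
ee_pos: [0.6481, 0.0208, 0.1898]
ee_rot: [2.126, 2.304, -0.006]
contact_force: [-0.7, -11.3, 9.4]
finger_gap: 0.0001
gripper_force: 5.5
```

In the tool's units: 0.008 m / 0.6 = 0.0133, 0.006 m / 0.6 = 0.01.

Emit:
drive_tool --pt "0 0 0 0.0017 0 0 0" --pt "0 0 0 0.0033 0 0 0" --pt "0 0 0 0.005 0 0 0" --pt "0 0 0 0.0067 0 0 0" --pt "0 0 0 0.0083 0 0 0" --pt "0 0 0 0.01 0 0 0" --pt "0 0 0 0.0117 0 0 0" --pt "0 0 0 0.0133 0 0 0" --pt "0 0 0 0.0133 0 0 0" --pt "0 0 0 0.0133 0 0 0"

```text
time: 23.4
ee_pos: [0.6476, 0.0279, 0.19]
ee_rot: [2.126, 2.303, -0.007]
contact_force: [-1.1, -12.2, 11.4]
finger_gap: 0.0
gripper_force: 6.3
```

```bash
python3 st.py
```

```text
23.4 [0.0019 0.0403 0.19  ] [ -2.2 -12.   11.4]
scene [263.5, 215.9] 38 pad y mm -89.0 3.5
side none 4
```

In the tool's units: 0.008 m / 0.6 = 0.0133, 0.007 m / 0.6 = 0.0117.

Emit:
drive_tool --pt "0 0 0 0.0017 0 0 0" --pt "0 0 0 0.0033 0 0 0" --pt "0 0 0 0.005 0 0 0" --pt "0 0 0 0.0067 0 0 0" --pt "0 0 0 0.0083 0 0 0" --pt "0 0 0 0.01 0 0 0" --pt "0 0 0 0.0117 0 0 0" --pt "0 0 0 0.0133 0 0 0" --pt "0 0 0 0.0133 0 0 0" --pt "0 0 0 0.0133 0 0 0"

```text
time: 24.5
ee_pos: [0.647, 0.0352, 0.19]
ee_rot: [2.126, 2.302, -0.008]
contact_force: [-1.2, -13.0, 11.0]
finger_gap: -0.0001
gripper_force: 6.8
```

```bash
python3 st.py;python3 look.py 6
```

```text
24.5 [0.0019 0.0476 0.19  ] [ -2.3 -12.8  11. ]
scene [262.9, 216.0] 28 pad y mm -90.0 3.0
side [315.2, 200.4] 5 pad y mm -97.5 0.4
```

View pics/p6.png

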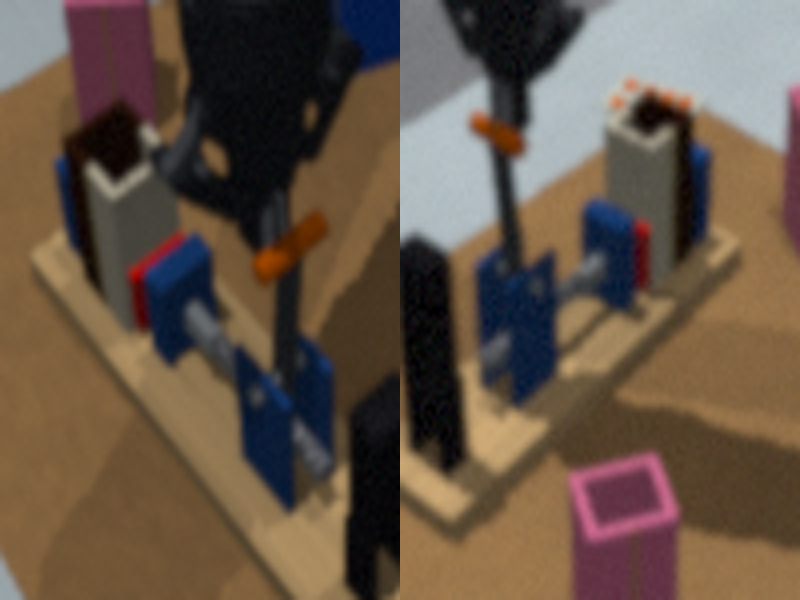

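The scene crop shows the jaw closer behind the pad (red at (155,270), blue jaw at (180,295)). The vase is upright at the fixed jaw, and the fingers are on the bar at (290,248). I have no views left, so I measure the jaw numerically by template matching.

```bash
cat > jaw.py <<'E'
import sys
from h import *
CX[0]+=.004
def load(n,t): return np.load(n+t+'.npy',allow_pickle=True).item()
def sub(r):
    _,_,_,(x,y)=cv2.minMaxLoc(r); 
    g=lambda a,b,c:0 if a+c-2*b==0 else .5*(a-c)/(a-2*b+c)
    return np.array([x+(g(r[y,x-1],r[y,x],r[y,x+1]) if 0<x<r.shape[1]-1 else 0),y+(g(r[y-1,x],r[y,x],r[y+1,x]) if 0<y<r.shape[0]-1 else 0)]),r.max()
def ch(s): f=s['frame'].astype(np.float32); return np.clip(f[...,2]-f[...,0],-20,200)  # blueness
for n,ref,(x0,x1,y0,y1) in(('scene','4',(267,288,217,236)),('side','4',(292,310,197,222))):
    s=load(n,ref); T=ch(s)[y0:y1,x0:x1]
    for t in sys.argv[1:]:
        w=16; I=ch(load(n,t))[y0-w:y1+w,x0-w:x1+w]
        d,m=sub(cv2.matchTemplate(I,T,cv2.TM_CCOEFF_NORMED)); d-=w
        a,b=proj(s,[clamp([0,-.03,.07]),clamp([0,-.05,.07])]); g=(b-a)/20
        print(n,t,'jaw mm',round(float(d@g/(g@g)),1),'off',round(float(np.cross(d,g)/np.linalg.norm(g)),1),round(float(m),2))
E
python3 jaw.py 3 4 5 6 2>/dev/null
```

```text
scene 3 jaw mm -8.0 off -0.0 0.98
scene 4 jaw mm 0.0 off -0.0 1.0
scene 5 jaw mm 28.8 off 0.3 0.98
scene 6 jaw mm 32.0 off 0.3 0.98
side 3 jaw mm -7.8 off 0.2 0.96
side 4 jaw mm 0.1 off 0.0 1.0
side 5 jaw mm 30.7 off -0.1 0.89
side 6 jaw mm 35.6 off 0.1 0.88
```

```bash
cat >> jaw.py <<'E'
print('vase / red edges')
for n,(x0,x1,y0,y1) in(('scene',(238,261,183,205)),('side',(305,331,171,186))):
    s=load(n,'3'); f=lambda t: load(n,t)['frame'].astype(np.float32).mean(2)
    for t in sys.argv[1:]:
        w=8; d,m=sub(cv2.matchTemplate(f(t)[y0-w:y1+w,x0-w:x1+w],f('3')[y0:y1,x0:x1],cv2.TM_CCOEFF_NORMED)); d-=w
        a,b=proj(s,[clamp([0,-.1,.13]),clamp([0,-.12,.13])]); g=(b-a)/20
        print(n,t,'vase mm',round(float(d@g/(g@g)),1),round(float(m),2))
# red pad: template of redness over pad's top-left (front edge), frame 4 as reference
for n,(x0,x1,y0,y1) in(('scene',(259,271,213,237)),('side',(301,315,197,218))):
    s=load(n,'4'); red=lambda t:(lambda F:np.clip(F[...,0]-np.maximum(F[...,1],F[...,2])-30,0,200))(load(n,t)['frame'].astype(np.float32))
    a,b=proj(s,[clamp([0,-.06,.06]),clamp([0,-.08,.06])]); g=(b-a)/20; gu=g/np.linalg.norm(g)
    for t in sys.argv[1:]:
        R_=red(t)[195:245,240:330]; v,u=np.nonzero(R_>25); w=R_[v,u]; p=(u+240)*gu[0]+(v+195)*gu[1]; o=np.argsort(p); c=np.cumsum(w[o])/w.sum()
        print(n,t,len(u),'extent mm 5/50/95%',[round(float(np.interp(q,c,p[o])/np.linalg.norm(g)),1) for q in(.05,.5,.95)])
E
python3 jaw.py 3 4 5 6 last 2>/dev/null
```

```text
scene 3 jaw mm -8.0 off -0.0 0.98
scene 4 jaw mm 0.0 off -0.0 1.0
scene 5 jaw mm 28.8 off 0.3 0.98
scene 6 jaw mm 32.0 off 0.3 0.98
scene last jaw mm 31.9 off 0.3 0.98
side 3 jaw mm -7.8 off 0.2 0.96
side 4 jaw mm 0.1 off 0.0 1.0
side 5 jaw mm 30.7 off -0.1 0.89
side 6 jaw mm 35.6 off 0.1 0.88
side last jaw mm 35.6 off 0.1 0.88
vase / red edges
scene 3 vase mm 0.1 1.0
scene 4 vase mm 0.4 0.99
scene 5 vase mm 1.3 0.98
scene 6 vase mm 1.3 0.98
scene last vase mm 1.3 0.98
side 3 vase mm 0.0 1.0
side 4 vase mm 0.7 0.99
side 5 vase mm 1.4 0.99
side 6 vase mm 1.4 0.99
side last vase mm 1.4 0.99
scene 3 208 extent mm 5/50/95% [-1121.9, -1110.6, -1101.4]
scene 4 153 extent mm 5/50/95% [-1153.1, -1104.6, -1094.8]
scene 5 128 extent mm 5/50/95% [-1159.9, -1079.9, -1070.3]
scene 6 101 extent mm 5/50/95% [-1151.9, -1080.3, -1070.1]
scene last 102 extent mm 5/50/95% [-1151.2, -1080.0, -1070.1]
side 3 69 extent mm 5/50/95% [545.1, 560.2, 571.5]
side 4 67 extent mm 5/50/95% [552.1, 567.4, 579.9]
side 5 36 extent mm 5/50/95% [576.4, 596.2, 605.9]
side 6 25 extent mm 5/50/95% [577.2, 598.8, 607.1]
side last 24 extent mm 5/50/95% [576.8, 598.8, 607.2]
```

Jaw minus pad travel puts the pad about 9 mm in (force agrees at 8–10 mm). I need about 3 mm more, which is 7 mm at the bar.

In the tool's units: 0.007 m / 0.6 = 0.0117, 0.006 m / 0.6 = 0.01.

Emit:
drive_tool --pt "0 0 0 0.0017 0 0 0" --pt "0 0 0 0.0033 0 0 0" --pt "0 0 0 0.005 0 0 0" --pt "0 0 0 0.0067 0 0 0" --pt "0 0 0 0.0083 0 0 0" --pt "0 0 0 0.01 0 0 0" --pt "0 0 0 0.0117 0 0 0" --pt "0 0 0 0.0117 0 0 0" --pt "0 0 0 0.0117 0 0 0" --pt "0 0 0 0.0117 0 0 0"

```text
time: 25.7
ee_pos: [0.6466, 0.0411, 0.1895]
ee_rot: [2.127, 2.301, -0.009]
contact_force: [0.2, -14.6, 7.8]
finger_gap: -0.0004
gripper_force: 7.7
```

```bash
python3 st.py; python3 jaw.py last 2>/dev/null
```

```text
25.7 [0.002  0.0535 0.1895] [ -1.  -14.6   7.8]
scene [259.2, 218.3] 9 pad y mm -93.5 1.2
side none 3
scene last jaw mm 34.4 off 0.0 0.97
side last jaw mm 38.2 off 0.0 0.87
vase / red edges
scene last vase mm 1.3 0.98
side last vase mm 1.4 0.99
scene last 82 extent mm 5/50/95% [-1160.1, -1147.8, -1070.1]
side last 16 extent mm 5/50/95% [584.1, 600.9, 608.0]
```

```bash
python3 -c "
from h import *
print(finish_job())"
```

```text
the job is handed in; nothing more can be done
None
```

The job is handed in: the vase stands upright between the jaws, brown half to the fixed jaw and cream half to the pad. The fingers hold the trigger back with the red pad about 12 mm of 24 mm in (10–13 mm by image and force), and I never went near the round vases.

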